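# Lock a tilting board stand with its ball-lock pin

## Task

Lock the tilting board stand with its ball-lock pin: hold the pin's button squeezed in, put the nose through the hole in the cradle's quadrant and, pressing lightly, swing the cradle to the right with it until the nose drops into the bush of the tilt stop hidden behind the quadrant. Push the pin fully home, collar against the quadrant, with the button still held in, then let go so that the button springs right out and the balls lock the pin. Feel your way, never pressing the pin on the stand with more than 25 N, and leave the things around it where they are.

Things in the scene. Friction and masses are not known exactly. Their poses are not given: they have to be found in the camera images.
- lock_pin: ball-lock pin, 0.16 kg, lying on the bench right of the stand. Origin: centre of the front (seating) face of its collar; x runs along its axis to the nose, z up when level (it lies nose down by 0.18 rad, origin 12 mm up). Shank 12 mm diameter from x = 0 to 33 mm, then the nose; collar 20 mm diameter from -5 to 0; neck 12 mm diameter from -39 to -5; finger plate and button behind that
- pin_nose (a point): end of the pin's nose, x = 39 mm on its axis; the nose tapers from 12 to 8 mm diameter over the last 6 mm. Just behind it (x = 28 to 33 mm) two balls, left and right, stand out to 17 mm across while the button is out, so that the pin passes no hole; with the button fully in they lie inside the shank
- finger_plate (a point): middle of the front face of the pin's black square finger plate (38 x 38 mm, 6 mm thick, x = -45 to -39 mm on the pin). To hold the button in, close one finger on this face and the other on the rear of the button, both above the 12 mm neck, 9 to 18 mm above the axis, with some 30 N; x and z as the pin's
- pin_button (a joint): thumb button, an aluminium disc 36 mm diameter behind the plate: 0 = out (its rear face 29 mm behind the front of the finger plate), 0.007 = fully in (22 mm). The spring takes 3 N to start and 9 N fully in; the balls are clear inside only beyond 0.006
- stand: tilting board stand on four levelling feet, fixed, base 176 x 124 mm, 210 mm high, front towards the robot. Origin on the bench under its middle; x points from front to back (the way the pin goes in), y to its left, z up. In front an aluminium quadrant, a sector plate 12 mm thick with one hole, turns with the cradle; its front face is the plane x = -80 mm
- pivot (a point): the cradle's level pivot (along the stand's x) in the plane of the quadrant's front face, 98 mm up. Hidden 2 mm behind the quadrant is the tilt stop, a flat steel sector 12 mm thick with one bush of the same 13.1 mm bore, 90 mm from the pivot, clamped anywhere from 0.18 rad left to 0.25 rad right of straight above it, not measured. A nose on its face leaves the collar 25 mm short of home
- cradle (a joint): tilt of the cradle with quadrant and circuit board, in rad: 0 = hole straight above the pivot, positive = leaning to the stand's left; starts at 0.28 to 0.38, turns from -0.42 to 0.42 and stays where it is left; 0.12 N m (1.5 N at the hole) turns it
- cradle_hole (a point): centre of the hole in the quadrant's front face, 90 mm from the pivot; turns with the cradle; x points into the hole, bore 13.1 mm, 12 mm deep (through), 1.5 mm chamfer. With the pin home its balls stand 2.5 mm behind the stop, in free room
- meter: white instrument box with a display, 160 x 100 x 30 mm, lying flat in front of the stand; origin under its centre. A bystander: leave it where it is
- tape: black roll of tape, 60 mm across, 19 mm high, lying flat; origin under its centre. A bystander
- alcohol: white dispenser bottle with a red spout, 49 mm across, 127 mm high, behind the stand; origin under its centre. A bystander
- reel: reel of solder wire standing on its flange, 58 mm across, 45 mm high, behind the stand; origin under its centre. A bystander

How it is judged:
By the outcome, as a careful person would: the job done as asked, in the order asked, and still so for the second after the job is handed in, with the robot touching nothing.
It also fails if it takes over 54 s, if anything falls off the work surface, if the arm or the gripper's body presses on something with over 40 N, if the wrist force passes 120 N, or if a joint passes its speed limit or range.

## Robot

A 7-joint arm with a two-finger parallel gripper is mounted at the origin on a cart in front of the work surface, level with it; the furniture and walls round the work are solid. World frame = base frame: x ahead of the robot, y to its left, z up, the work surface at z = 0. Lengths are in mm, angles in rad, forces in N, time in s.
With the tool pointing down it reaches from about 425 to 875 mm from the base axis. Payload 4.7 kg.
Tool frame: the origin (TCP) lies midway between the tips of the shut fingers; the grasp point (between the pads) lies 19 mm behind it; z points along the fingers, y is the line along which they close (so a half turn about z gives the same grasp; the last joint's range is limited). The gripper opens to 87 mm and grips with 3 to 60 N. Pads are 19 mm wide; open, the fingers measure 117 mm over their backs; the gripper's body (75 mm by 190 mm) begins 51 mm behind the grasp point.
Start: joints at [-1.222, 0.321, -0.07, 1.45, 0.023, 1.371, -0.057], TCP at [213.606, 613.922, 201.887] pointing down, gripper open.
Joint ranges: [-2.86, 2.86], [-0.3, 2.09], [-1.38, 1.24], [0.06, 2.45], [-1.56, 4.7], [0.09, 2.05], [-2.69, 2.69]. Speed limits (rad/s): [2.57, 2.57, 3.14, 3.14, 3.14, 3.14, 3.14].

## Interface

Orientations are given as [roll, pitch, yaw] about the fixed x, y, z axes, in that order (R = Rz(yaw) Ry(pitch) Rx(roll)).
In Python, from workcell import robot, eyes, order gives the robot as it stands. The module is installed in compiled form; this text tells all that it offers.
- The arm moves only by the shell command python3 -m jog 'ROWS' [FORCE]. ROWS is rows parted by semicolons, their numbers by spaces, 1 to 10 of them, each of 5 numbers: the finger opening in mm, then dx, dy, dz in mm, then a turn about the tool's z in rad; each row is the pose to reach, as a shift and turn from the pose commanded when the command began, along the tool's axes at that moment; what a row does not reach only later rows make up. A row lasts 1/8 s, in which the tool goes at most 62.5 mm and 0.188 rad, less where a joint would pass 70% of its speed; a pose out of reach is approached as far as the arm can. The fingers move at their own pace and stop on an object; FORCE is the grip in N (left out, the last holds). Time passes only in rows, so rows that do not move let the fingers close. It prints the time, the measured TCP pose, the force, the opening and the grip force at its end.
- robot.state(): the state, without advancing time (a new reading comes with each control period).
- eyes.capture(name): name is "scene" or "top" or "wrist"; returns (picture, depth): 420x560x3 uint8, red, green, blue; 420x560 float32, mm along the optical axis (not along the pixel's ray), 0 where there is no reading.
- eyes.get_calibration(name): a dict with "fov_y" (degrees; the focal length in pixels is half the picture's height over the tangent of half this angle, whatever the lens; pixels are square), "cx", "cy" (the principal point, pixels), "k1" (the pictures are not rectified: a ray, as slopes to the right and down, at radius r is drawn at 1 + k1 r^2 times it, then the intrinsics apply), "rvec" (rotation vector, rad) and "tvec" (3), from world to camera coordinates, as OpenCV has them. Camera axes: x right, y down, z forward; pixel columns grow to the right and rows downward; lengths in mm; the calibration is good to about 2 mm. A picture is of the moment at which its call begins: read the wrist's pose just before it. get_calibration takes no time and is no camera call; for the wrist camera it gives the pose at the moment of the call.
- order.hand_in(): hands the job in; it is judged then, once.
The state is a dict: "time_s": time; "q": joint angles; "joint_vel": joint speeds; "effort": joint torques, N m; "tcp_pos": TCP position; "ee_rot": TCP orientation; "contact_force": force on the tool from outside, world axes, zero at the start; "moment": the same for the moment, N m; "width": finger opening in mm; "finger_force": force on a finger pad.
Only numpy, scipy, OpenCV 4.12 (cv2) and the standard library are available. Lean on these libraries where they do the work, as an engineer would, in place of code of your own. Each camera call takes 0.05 s, during which the arm holds its last target. There are 200 camera calls.

## Working session

There is one attempt and no reset: what is moved stays moved. The work goes in short steps, Python scripts to look and compute and a shell command to move; the robot and the scene stay as the last step left them, time stands still between calls to the robot, and variables do not carry over. Pictures are saved under pics/ and viewed, at most 10 in all, crops included, and the job is handed in when it is done.

```bash
mkdir -p pics; cat > h.py <<'E'
import numpy as np, cv2
from scipy.spatial.transform import Rotation as R
from workcell import robot, eyes, order
def cap(name):
    c=eyes.get_calibration(name); p,d=eyes.capture(name); return p,d,c
def ray(c,u,v,h=420):
    f=h/2/np.tan(np.radians(c['fov_y'])/2)
    a=np.array([(u-c['cx'])/f,(v-c['cy'])/f]); s=a.copy()
    for _ in range(20): s=a/(1+c['k1']*(s@s))
    return np.array([s[0],s[1],1.])
def world(c,u,v,z):  # depth z
    M=cv2.Rodrigues(np.array(c['rvec'],float))[0]
    return M.T@(ray(c,u,v)*z-np.array(c['tvec'],float).ravel())
def proj(c,P):
    M=cv2.Rodrigues(np.array(c['rvec'],float))[0]
    q=M@np.array(P,float)+np.array(c['tvec'],float).ravel(); s=q[:2]/q[2]
    f=210/np.tan(np.radians(c['fov_y'])/2)
    s=s*(1+c['k1']*(s@s)); return s*f+[c['cx'],c['cy']]
def plane(c,u,v,zw):
    M=cv2.Rodrigues(np.array(c['rvec'],float))[0]; t=np.array(c['tvec'],float).ravel()
    o=-M.T@t; d=M.T@ray(c,u,v); return o+d*(zw-o[2])/d[2]
E
python3 - <<'E'
from h import *
import pickle
print(robot.state())
o={}
for n in ("scene","top"):
    p,d,c=cap(n); o[n]=(p,d,c); print(n,c)
    cv2.imwrite(f"pics/{n}0.png",cv2.resize(p[:,:,::-1],(800,600)))
pickle.dump(o,open("o.pkl","wb"))
E
```

```text
{'time_s': 0.0, 'q': array([-1.22191558,  0.32183383, -0.07007312,  1.45166352,  0.02260349,
        1.3708174 , -0.05692178]), 'joint_vel': array([ 0.00057453, -0.00141749, -0.00069468,  0.00106102, -0.00141488,
       -0.00183607,  0.00036613]), 'effort': array([-4.45822079e-04, -4.91301155e+01, -4.04478852e-01, -3.12523699e+01,
       -6.41467050e-02,  4.37637186e-02,  1.58241860e-04]), 'tcp_pos': array([213.42694499, 613.32958289, 200.76021238]), 'ee_rot': array([-3.13966027e+00,  1.06043205e-04,  2.80681022e+00]), 'contact_force': array([-0.02066317, -0.44983872, -0.30243568]), 'moment': array([-0.00157462,  0.0518197 ,  0.036595  ]), 'finger_force': 0.0, 'width': 87.03094738881933}
scene {'fov_y': 49.524366131143104, 'cx': 271.60471012160883, 'cy': 206.98785068212837, 'k1': -0.12200782962888054, 'rvec': array([ 2.2398081 , -1.03597972,  0.37812065]), 'tvec': array([-437.75159968,  365.44761042, 1039.83935212])}
top {'fov_y': 56.26307603975877, 'cx': 280.3621607449134, 'cy': 209.24235457939398, 'k1': -0.012954229151448766, 'rvec': array([ 2.171766  , -2.20498086,  0.03935344]), 'tvec': array([ -76.47933796,  553.68326634, 1084.66182608])}
```

View pics/scene0.png

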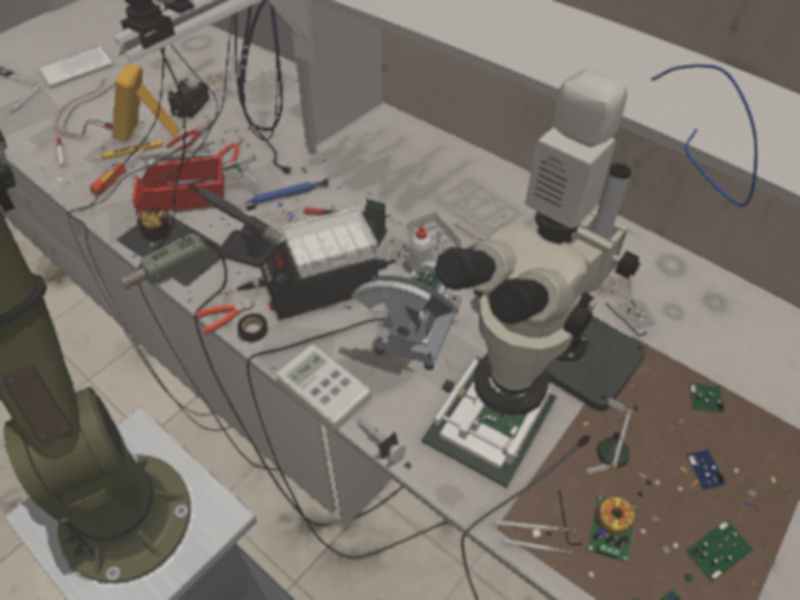

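View pics/top0.png

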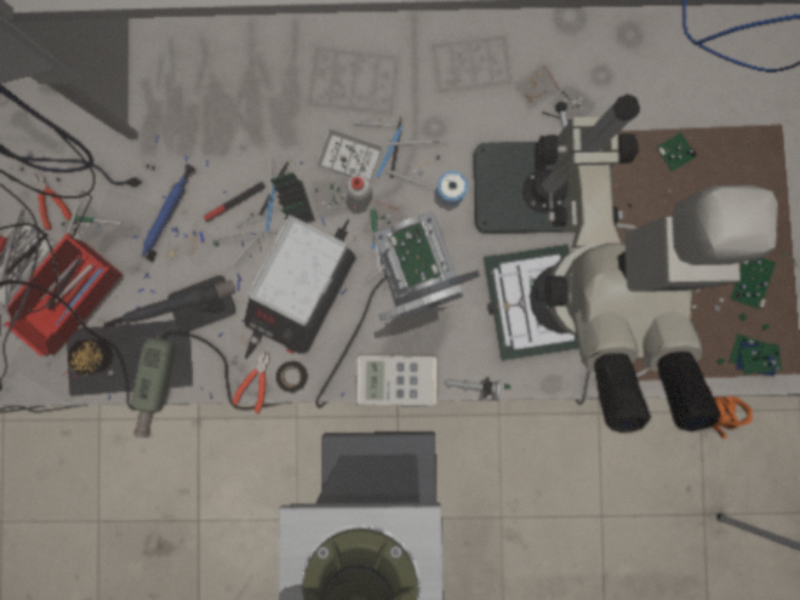

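The scene view shows the stand at about (405,310) and the pin at (380,435). In the top view (800 px scale) the stand is around (425,275), the quadrant runs from (380,320) to (475,275), and the pin is at (480,387).

```bash
python3 - <<'E'
from h import *
import pickle
o=pickle.load(open("o.pkl","rb"))
p,d,c=o["top"]
k=.7
for n,(u,v) in dict(pinL=(447,384),pinR=(508,386),plate=(488,387),quadL=(380,325),quadR=(477,276),pcb=(415,252),meter=(397,380),tape=(292,376)).items():
    print(n,plane(c,u*k,v*k,12).round(0),world(c,u*k,v*k,d[int(v*k),int(u*k)]).round(0))
a=cv2.resize(p[245:295,295:375,::-1],(800,500),interpolation=cv2.INTER_CUBIC)
p2,d2,c2=o["scene"]
b=cv2.resize(p2[180:330,230:330,::-1],(400,600),interpolation=cv2.INTER_CUBIC)
b2=cv2.resize(p[140:290,250:350,::-1],(400,600),interpolation=cv2.INTER_CUBIC)
cv2.imwrite("pics/crop1.png",np.hstack([b,b2]))
E
```

```text
pinL [ 386. -173.   12.] [ 385. -173.   10.]
pinR [ 380. -291.   12.] [ 379. -293.    2.]
plate [ 379. -252.   12.] [ 382. -248.   38.]
quadL [502. -44.  12.] [502. -43.  -3.]
quadR [ 595. -235.   12.] [ 580. -215.  178.]
pcb [ 645. -115.   12.] [ 631. -113.  110.]
meter [395. -76.  12.] [396. -76.  31.]
tape [405. 129.  12.] [404. 132.  -1.]
```

View pics/crop1.png

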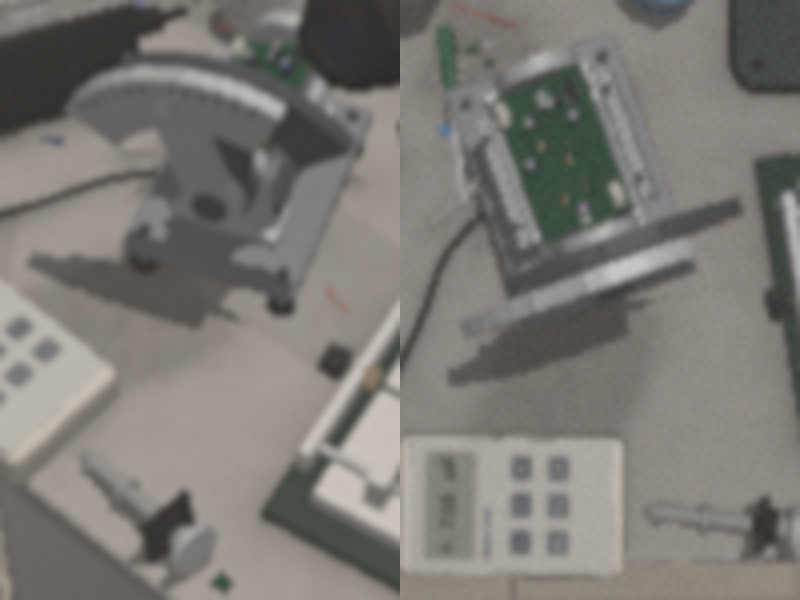

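The left crop shows the quadrant's front face with its pivot disc at (210,207), but the hole isn't clear. The pin lies with its nose to the left (+y). Next I'll fit the quadrant plane from depth and rectify it.

```bash
cat > rect.py <<'E'
from h import *
def cloud(p,d,c,st=1):
    v,u=np.mgrid[0:420:st,0:560:st]; v=v.ravel();u=u.ravel();z=d[v,u]
    f=210/np.tan(np.radians(c['fov_y'])/2)
    K=np.array([[f,0,c['cx']],[0,f,c['cy']],[0,0,1]])
    # k1 single-term: iterate undistort
    a=np.c_[(u-c['cx'])/f,(v-c['cy'])/f]; s=a.copy()
    for _ in range(20): s=a/(1+c['k1']*(s**2).sum(1,keepdims=True))
    q=np.c_[s,np.ones(len(s))]*z[:,None]
    M=cv2.Rodrigues(np.array(c['rvec'],float))[0]
    return ((q-np.array(c['tvec'],float).ravel())@M).reshape(-1,3), u,v
def rectify(p,c,fn,W,H,s):
    """fn(a,b)->world ; W,H in mm"""
    mx=np.zeros((int(H*s),int(W*s)),np.float32);my=mx.copy()
    for j in range(mx.shape[0]):
        for i in range(mx.shape[1]):
            mx[j,i],my[j,i]=proj(c,fn(i/s,j/s))
    return cv2.remap(p,mx,my,cv2.INTER_CUBIC)
E
cat > fit.py <<'E'
from rect import *
import pickle
o=pickle.load(open("o.pkl","rb"))
p,d,c=o["scene"]
X,u,v=cloud(p,d,c)
m=(X[:,0]>470)&(X[:,0]<640)&(X[:,1]>-240)&(X[:,1]<0)&(X[:,2]>75)&(X[:,2]<205)&(d[v,u]>0)
Y=X[m]; rng=np.random.default_rng(0); best=0
for _ in range(2000):
    a,b=Y[rng.choice(len(Y),2,False)]
    t=(b-a)[:2]; L=np.hypot(*t)
    if L<60: continue
    n=np.array([-t[1],t[0]])/L
    k=(abs((Y[:,:2]-a[:2])@n)<2.5)
    if k.sum()>best: best=k.sum(); K=k
Q=Y[K]; ce=Q[:,:2].mean(0); w,V=np.linalg.eigh(np.cov(Q[:,:2].T)); n=V[:,0]; n*=np.sign(n[0])
print("plane pts",best,len(Y),"n",n,"yaw",np.arctan2(n[1],n[0]),"offset",ce@n,"std",((Q[:,:2]-ce)@n).std())
l=np.array([-n[1],n[0]]) # left
print("left extent",np.percentile((Q[:,:2])@l,[1,99]),"z",Q[:,2].min(),Q[:,2].max())
np.save("pl.npy",np.r_[n,ce@n])
pv=ray(c,230+210/4,180+207/4); M=cv2.Rodrigues(c['rvec'])[0]; oo=-M.T@c['tvec']; dd=M.T@pv
N=np.r_[n,0]; P=oo+dd*(ce@n-oo@N)/(dd@N); print("pivot",P, "l",P[:2]@l)
lm=P[:2]@l
im=rectify(p,c,lambda a,b: np.r_[n*(ce@n)+l*(lm+110-a),215-b],220,165,3.6)
cv2.imwrite("pics/quad.png",im[:,:,::-1])
# pin cloud from top
p,d,c=o["top"]; X,u,v=cloud(p,d,c)
m=(X[:,0]>355)&(X[:,0]<420)&(X[:,1]>-310)&(X[:,1]<-160)&(X[:,2]>28)&(X[:,2]<60)
print(np.c_[X[m],u[m],v[m]].round(0)[:40])
E
python3 fit.py
```

```text
plane pts 770 1470 n [0.94862402 0.31640554] yaw 0.32193794911410695 offset 467.64459817469844 std 1.1394220168445555
left extent [-349.04614676 -219.40958626] z 78.07932412853597 204.48468505847453
pivot [ 542.93995068 -149.81179447   93.01300849] l -313.90427459196246
[[ 397. -245.   37.  340.  265.]
 [ 397. -248.   36.  341.  265.]
 [ 394. -245.   34.  340.  266.]
 [ 395. -247.   40.  341.  266.]
 [ 393. -270.   28.  349.  266.]
 [ 392. -244.   40.  340.  267.]
 [ 392. -247.   38.  341.  267.]
 [ 391. -270.   32.  349.  267.]
 [ 391. -272.   34.  350.  267.]
 [ 389. -244.   39.  340.  268.]
 [ 389. -247.   39.  341.  268.]
 [ 388. -251.   29.  342.  268.]
 [ 388. -267.   32.  348.  268.]
 [ 389. -269.   34.  349.  268.]
 [ 389. -271.   38.  350.  268.]
 [ 387. -244.   38.  340.  269.]
 [ 386. -247.   36.  341.  269.]
 [ 386. -251.   30.  342.  269.]
 [ 386. -253.   33.  343.  269.]
 [ 386. -256.   31.  344.  269.]
 [ 386. -266.   37.  348.  269.]
 [ 387. -268.   40.  349.  269.]
 [ 386. -271.   38.  350.  269.]
 [ 384. -242.   35.  339.  270.]
 [ 384. -244.   38.  340.  270.]
 [ 384. -247.   39.  341.  270.]
 [ 383. -256.   28.  344.  270.]
 [ 383. -259.   28.  345.  270.]
 [ 384. -266.   38.  348.  270.]
 [ 384. -269.   38.  349.  270.]
 [ 383. -273.   29.  350.  270.]
 [ 381. -242.   37.  339.  271.]
 [ 381. -244.   37.  340.  271.]
 [ 381. -247.   38.  341.  271.]
 [ 381. -250.   32.  342.  271.]
 [ 381. -253.   33.  343.  271.]
 [ 380. -256.   31.  344.  271.]
 [ 380. -259.   28.  345.  271.]
 [ 380. -262.   29.  346.  271.]
 [ 380. -264.   31.  347.  271.]]
```

View pics/quad.png

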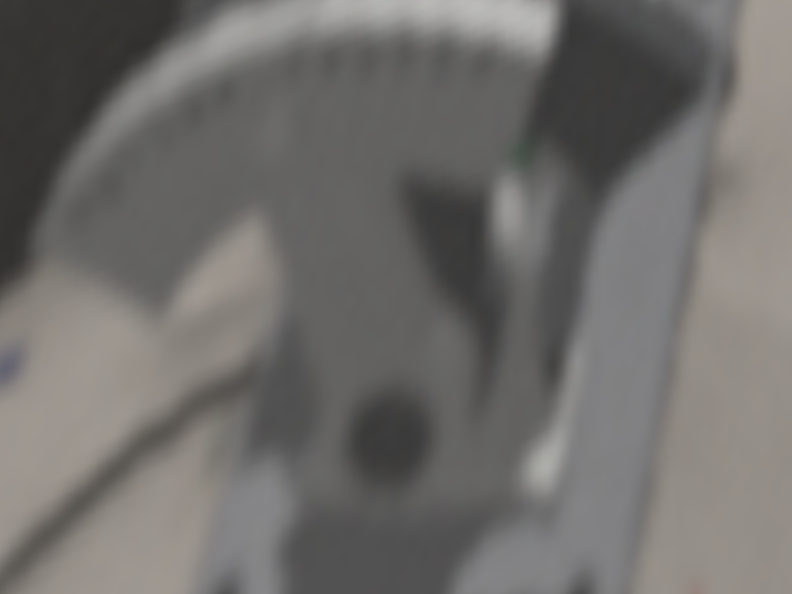

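The rectified view has the pivot at (390,435). A faint hole shows near (272,130), 90 mm from the pivot at a tilt of about 0.36, which matches the symmetry of the sector. I'll work out the first move and check clearances.

```bash
cat >> h.py <<'E'
def shift(P,yaw_y=None,st=None,cmd=None):
    """shift in tool axes (dx,dy,dz) from measured pose; yaw_y = world angle wanted for tool y"""
    s=st or robot.state(); M=R.from_euler('xyz',s['ee_rot']).as_matrix()
    p0=np.array(cmd if cmd is not None else s['tcp_pos'])
    t=0
    if yaw_y is not None:
        a=np.arctan2(M[1,1],M[0,1]); t=-((yaw_y-a+np.pi)%(2*np.pi)-np.pi)
    print((M.T@(np.array(P)-p0)).round(1), "turn",round(t,3))
E
python3 - <<'E'
from rect import *
import pickle
s=robot.state()
for P in [(350,480,350),(440,200,350),(470,0,350),(420,-225,350),(400,-225,200)]: shift(P,1.51,s)
o=pickle.load(open("o.pkl","rb"))
for n in ("scene","top"):
    p,d,c=o[n];X,u,v=cloud(p,d,c)
    m=(X[:,0]>250)&(X[:,0]<520)&(X[:,1]>-480)&(X[:,1]<-160)&(X[:,2]>50)&(d[v,u]>0)
    Y=X[m]; print(n,len(Y)); 
    for y0 in range(-480,-160,40):
        k=(Y[:,1]>=y0)&(Y[:,1]<y0+40)
        if k.any(): print(y0,Y[k].min(0).round(),Y[k].max(0).round())
E
```

```text
[-172.8  -81.4 -149. ] turn -0.274
[-349.8 -316.3 -148.6] turn -0.274
[-443.8 -495.3 -148.3] turn -0.274
[-470.5 -724.3 -147.9] turn -0.274
[-451.6 -730.6    2.1] turn -0.274
scene 7128
-440 [ 380. -439.   50.] [ 520. -400.  525.]
-400 [ 382. -400.   50.] [ 520. -360.  523.]
-360 [ 379. -360.   50.] [ 520. -320.  525.]
-320 [ 383. -320.  159.] [ 520. -307.  518.]
top 6890
-440 [ 381. -433.  454.] [ 520. -400.  525.]
-400 [ 383. -400.  156.] [ 519. -360.  525.]
-360 [ 380. -360.   51.] [ 520. -320.  526.]
-320 [ 383. -320.  137.] [ 520. -299.  523.]
```

```bash
python3 - <<'E'
from rect import *
import pickle
o=pickle.load(open("o.pkl","rb"))
A=[]
for n in ("scene","top"):
    p,d,c=o[n];X,u,v=cloud(p,d,c)
    m=(X[:,0]>250)&(X[:,0]<560)&(X[:,1]>-480)&(X[:,1]<-160)&(X[:,2]>50)&(d[v,u]>0)
    A.append(X[m])
Y=np.vstack(A)
print("max y per x-bin (rows) and z-bin (cols 50,100,..500)")
for x in range(360,560,20):
    r=[]
    for z in range(50,550,50):
        k=(Y[:,0]>=x)&(Y[:,0]<x+20)&(Y[:,2]>=z)&(Y[:,2]<z+50)
        r.append(int(np.sort(Y[k,1])[-2]) if k.sum()>2 else None)
    print(x,r)
E
```

```text
max y per x-bin (rows) and z-bin (cols 50,100,..500)
360 [None, None, None, None, None, None, None, None, -406, None]
380 [None, None, None, None, None, None, None, None, -309, -308]
400 [None, None, None, None, None, None, None, None, -308, -308]
420 [None, None, None, None, None, None, None, None, -309, -314]
440 [None, None, None, None, None, None, None, -303, -300, None]
460 [-329, None, None, None, -359, -348, -335, -300, -299, None]
480 [-327, -331, -329, -352, -318, -315, -332, -300, -301, None]
500 [-323, -318, -312, -338, -305, -304, -309, -300, -306, None]
520 [-257, -310, -309, -407, -303, -281, -285, -305, -304, -332]
540 [-160, -160, -160, -160, -438, -281, -285, -305, -307, -331]
```

```bash
python3 -m jog '87 -80 -40 -75 0; 87 -130 -70 -149 0; 87 -172 -82 -149 -0.1; 87 -215 -130 -149 -0.2; 87 -255 -190 -149 -0.27; 87 -300 -250 -149 -0.27; 87 -350 -316 -149 -0.27; 87 -380 -370 -149 -0.27; 87 -410 -430 -149 -0.27; 87 -440 -490 -149 -0.27'
```

```text
time_s: 1.35
tcp_pos: [451.2, 100.8, 350.1]
ee_rot: [3.141, -0.0, 3.077]
contact_force: [0.8, 0.4, 0.2]
width: 87.0
finger_force: 0.0
```

```bash
python3 -m jog '87 0 0 0 0'; python3 - <<'E'
from h import *
shift((450,-60,250),1.51);shift((410,-180,130),1.51)
E
```

```text
time_s: 1.48
tcp_pos: [452.1, 97.0, 350.8]
ee_rot: [-3.142, 0.001, 3.066]
contact_force: [0.3, 1.2, 0.6]
width: 87.1
finger_force: 0.0
[  -9.6 -156.7  100.8] turn -0.014
[  21.4 -279.4  220.8] turn -0.014
```

```bash
python3 -m jog '87 10 -55 10 -0.014; 87 20 -110 40 -0.014; 87 30 -150 90 -0.014; 87 30 -190 135 -0.014; 87 25 -240 170 -0.014; 87 21 -279 200 -0.014;87 21 -279 221 -0.014;87 21 -279 221 -0.014'; python3 - <<'E'
from h import *
import pickle
print(robot.state()['tcp_pos'])
p,d,c=cap("wrist"); pickle.dump((p,d,c),open("w1.pkl","wb"))
M=cv2.Rodrigues(c['rvec'])[0]; print(c,-M.T@c['tvec'],M)
cv2.imwrite("pics/w1.png",cv2.resize(p[:,:,::-1],(800,600)))
E
```

```text
time_s: 2.48
tcp_pos: [411.0, -173.0, 127.9]
ee_rot: [3.141, -0.004, 3.091]
contact_force: [-0.1, 0.2, -0.5]
width: 87.0
finger_force: 0.0
[ 410.97475622 -173.04831397  127.91820061]
{'fov_y': 65.46574817609593, 'cx': 280.08935027230063, 'cy': 211.96646526642778, 'k1': -0.07136768936854372, 'rvec': array([-2.1068513 , -2.00304144, -0.30646803]), 'tvec': array([ 151.74942206, -414.69843008,  195.77632405])} [ 329.38354804 -168.81333598  310.38617872] [[ 5.03555502e-02  9.98730994e-01  8.48617058e-04]
 [ 9.53294897e-01 -4.83180212e-02  2.98151318e-01]
 [ 2.97813966e-01 -1.42045913e-02 -9.54518240e-01]]
```

View pics/w1.png

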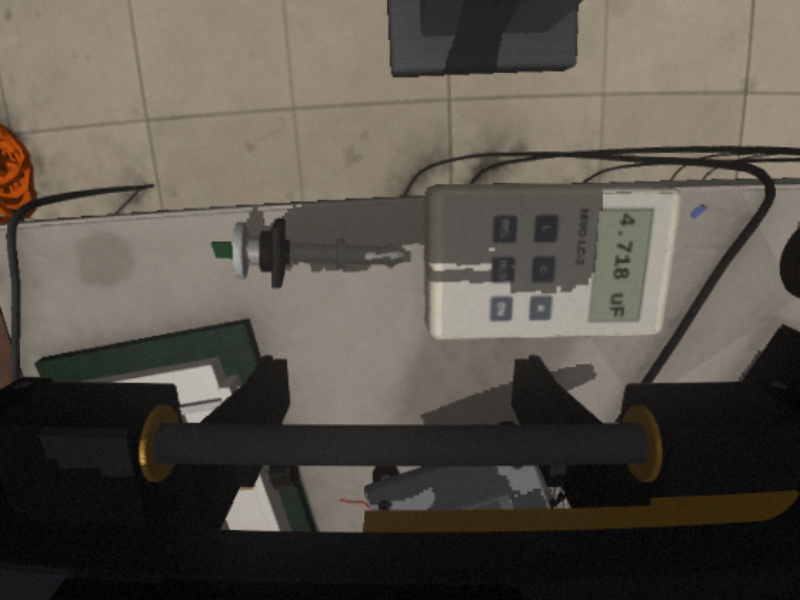

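The wrist view shows the pin with its nose at (408,257), plate at (278,255) and button rear face at (234,250). The meter's right edge at (430,260) is close to the nose. I'll refine the pin pose from wrist depth.

```bash
python3 - <<'E'
from rect import *
import pickle
p,d,c=pickle.load(open("w1.pkl","rb")); X,u,v=cloud(p,d,c)
m=(X[:,0]>350)&(X[:,0]<415)&(X[:,1]>-300)&(X[:,1]<-155)&(X[:,2]>4)&(X[:,2]<60)&(d[v,u]>0)
Y=X[m]
for a in range(-290,-160,3):
    k=(Y[:,1]>=a)&(Y[:,1]<a+3)
    if k.sum()>2: print(a, k.sum(),"x",Y[k,0].min().round(1),Y[k,0].max().round(1),"mean",Y[k,0].mean().round(1),"zmax",np.percentile(Y[k,2],97).round(1))
b=(X[:,0]>420)&(X[:,0]<450)&(X[:,1]>-230)&(X[:,1]<-200); print("bench z",np.median(X[b,2]))
for n,(U,V,z) in dict(nose=(408,257,6),plt_a=(278,222,19),plt_b=(278,287,19),collar=(340,252,14)).items(): print(n,plane(c,U*.7,V*.7,z).round(1))
E
```

```text
-275 12 x 386.8 396.8 mean 392.8 zmax 37.6
-272 108 x 361.7 397.3 mean 379.5 zmax 40.5
-269 203 x 362.0 395.0 mean 376.5 zmax 40.3
-266 131 x 363.7 388.3 mean 375.7 zmax 39.6
-263 73 x 371.6 388.6 mean 378.9 zmax 30.7
-260 55 x 368.7 393.4 mean 382.4 zmax 32.7
-257 104 x 368.7 393.8 mean 379.8 zmax 33.1
-254 97 x 362.9 392.1 mean 378.7 zmax 32.8
-251 81 x 362.8 400.9 mean 387.6 zmax 38.5
-248 176 x 363.1 401.3 mean 382.1 zmax 38.4
-245 198 x 363.6 395.5 mean 377.6 zmax 38.1
-242 76 x 364.2 389.3 mean 378.8 zmax 37.4
-239 47 x 377.9 389.2 mean 383.0 zmax 22.8
-236 44 x 378.5 389.7 mean 383.5 zmax 23.1
-233 44 x 378.7 389.8 mean 383.7 zmax 22.4
-230 47 x 379.0 390.1 mean 384.2 zmax 21.8
-227 41 x 379.4 390.3 mean 384.3 zmax 21.3
-224 49 x 379.8 390.5 mean 384.7 zmax 20.5
-221 42 x 379.8 392.4 mean 385.2 zmax 20.3
-218 48 x 380.5 392.3 mean 385.5 zmax 19.7
-215 42 x 381.3 395.9 mean 387.0 zmax 18.8
-212 64 x 377.8 396.3 mean 386.3 zmax 21.7
-209 70 x 378.0 395.9 mean 385.7 zmax 21.6
-206 41 x 382.1 393.4 mean 387.4 zmax 17.0
-203 46 x 382.4 393.7 mean 387.3 zmax 16.6
-200 39 x 382.7 392.7 mean 387.0 zmax 16.7
-197 38 x 383.2 393.1 mean 388.0 zmax 15.4
-194 37 x 383.9 394.7 mean 388.7 zmax 15.0
-191 41 x 384.0 394.8 mean 388.7 zmax 14.3
-188 37 x 384.5 395.2 mean 389.5 zmax 13.4
-185 40 x 384.8 395.1 mean 389.8 zmax 13.3
-182 45 x 384.6 398.0 mean 390.3 zmax 12.9
-179 53 x 383.6 398.1 mean 389.7 zmax 12.4
-176 36 x 384.5 397.3 mean 390.4 zmax 11.6
-173 26 x 387.4 395.2 mean 391.3 zmax 10.1
-170 9 x 388.8 393.5 mean 390.9 zmax 8.1
bench z -0.751755521538076
nose [ 392.8 -166.5    6. ]
plt_a [ 363.6 -246.7   19. ]
plt_b [ 405.5 -251.9   19. ]
collar [ 385.6 -210.2   14. ]
```

```bash
python3 - <<'E'
from h import *
shift((381.1,-256.6,90),1.455);shift((381.1,-256.6,29),1.455)
E
```

```text
[ 26.7 -85.   39.1] turn 0.066
[ 26.6 -85.  100.1] turn 0.066
```

```bash
python3 -m jog '52 10 -40 0 0.03; 52 27 -85 20 0.066; 52 27 -85 39 0.066; 52 27 -85 39 0.066;52 27 -85 39 0.066'; python3 - <<'E'
from h import *
shift((381.1,-256.6,29),1.455); print(robot.state()['joint_vel'].round(3))
E
```

```text
time_s: 3.15
tcp_pos: [382.4, -256.9, 91.5]
ee_rot: [-3.142, 0.002, 3.027]
contact_force: [-0.4, -0.3, 0.4]
width: 53.6
finger_force: 0.0
[ 1.4  0.1 62.5] turn 0.001
[ 0.    -0.005  0.004 -0.003  0.001 -0.003  0.003]
```

```bash
python3 -m jog '52 1 0 31 0; 52 1 0 62 0; 52 1 0 62 0;52 1 0 62 0'; python3 -m jog '10 0 0 0 0;10 0 0 0 0;10 0 0 0 0;10 0 0 0 0;10 0 0 0 0;10 0 0 0 0' 32; python3 - <<'E'
from h import *
import pickle
s=robot.state();print(s['tcp_pos'],s['width'],s['contact_force'])
p,d,c=cap("wrist"); pickle.dump((p,d,c),open("w2.pkl","wb"))
cv2.imwrite("pics/w2.png",cv2.resize(p[:,:,::-1],(800,600)))
E
```

```text
time_s: 3.65
tcp_pos: [381.3, -257.6, 29.8]
ee_rot: [-3.141, 0.002, 3.026]
contact_force: [0.5, 1.0, -0.1]
width: 52.0
finger_force: 0.0
time_s: 4.4
tcp_pos: [379.9, -257.4, 28.4]
ee_rot: [3.142, -0.0, 3.025]
contact_force: [-0.2, -0.0, 0.3]
width: 10.6
finger_force: 0.0
[ 379.93794246 -257.44011948   28.37399934] 10.643134216688479 [-0.22667262 -0.02576388  0.32208953]
```

View pics/w2.png

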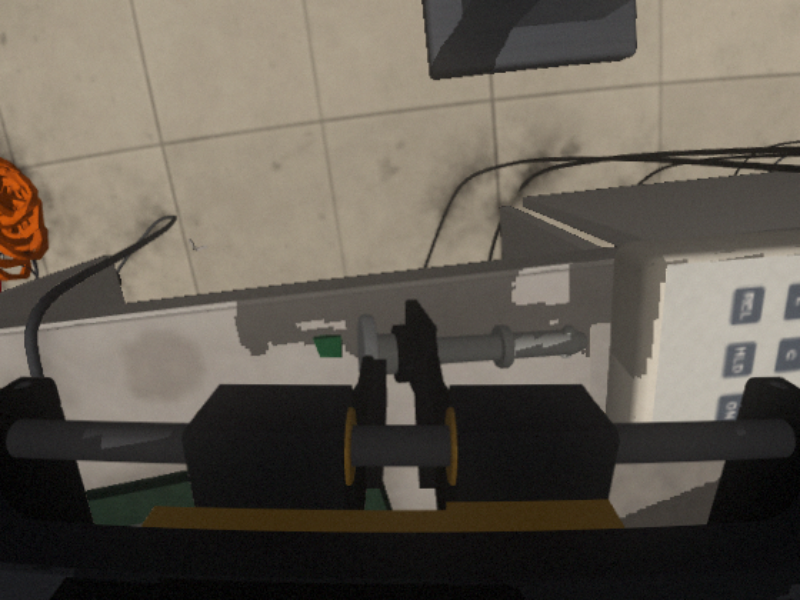

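The fingers shut to 10.6 mm with no force. The pin's plate is at (417,340) and its collar at (503,345), and the finger tips at about (372,360) look beside or above it. I'll measure where the pin is now.

```bash
python3 - <<'E'
from rect import *
import pickle
p,d,c=pickle.load(open("w2.pkl","rb")); X,u,v=cloud(p,d,c)
m=(X[:,0]>345)&(X[:,0]<415)&(X[:,1]>-300)&(X[:,1]<-155)&(X[:,2]>4)&(X[:,2]<90)&(d[v,u]>0)
Y=X[m]
for a in range(-290,-160,4):
    k=(Y[:,1]>=a)&(Y[:,1]<a+4)
    if k.sum()>2: print(a, k.sum(),"x",Y[k,0].min().round(1),Y[k,0].max().round(1),"z",np.percentile(Y[k,2],[3,50,97]).round(1))
print(proj(c,robot.state()['tcp_pos'])/.7)
print(robot.state()['ee_rot'])
b=cv2.resize(p[205:320,215:345,::-1],(678,600),interpolation=cv2.INTER_CUBIC); cv2.imwrite("pics/w2c.png",b)
E
```

```text
-278 51 x 366.3 389.7 z [11.8 15.2 21.5]
-274 144 x 361.1 380.3 z [18.2 28.9 81.5]
-270 559 x 361.1 373.9 z [24.7 61.  88.4]
-266 584 x 362.4 389.2 z [23.9 61.9 88.5]
-262 310 x 368.1 392.6 z [18.9 29.  85.6]
-258 264 x 367.7 398.5 z [19.5 30.3 33.1]
-254 431 x 362.3 399.4 z [ 6.4 30.6 84.4]
-250 616 x 362.3 379.2 z [10.8 54.8 88.1]
-246 549 x 362.7 376.9 z [23.4 58.5 88. ]
-242 159 x 363.2 386.8 z [18.  24.9 81.6]
-238 118 x 376.8 388.4 z [16.  21.1 22.8]
-234 116 x 377.7 389.0 z [15.  20.3 22.1]
-230 109 x 377.9 389.0 z [15.4 19.5 21.4]
-226 115 x 378.4 390.3 z [12.8 18.7 20.7]
-222 111 x 379.1 390.4 z [12.6 18.1 19.9]
-218 118 x 379.4 395.3 z [10.4 17.1 19.1]
-214 230 x 376.2 395.6 z [ 7.4 17.3 21.5]
-210 138 x 376.8 394.6 z [12.  19.5 21.6]
-206 97 x 381.4 392.6 z [10.6 15.2 16.9]
-202 102 x 381.3 392.6 z [ 8.5 14.4 16.1]
-198 107 x 382.3 393.3 z [ 8.6 13.6 15.4]
-194 100 x 382.6 394.2 z [ 8.5 13.1 14.5]
-190 107 x 382.9 394.3 z [ 6.6 12.3 14.3]
-186 99 x 383.7 395.4 z [ 6.8 11.7 13.4]
-182 125 x 382.5 398.1 z [ 5.9 10.2 12.2]
-178 95 x 382.5 396.5 z [ 5.6 10.  11.7]
-174 58 x 386.1 396.4 z [ 5.1  8.5 10.3]
-170 6 x 388.1 391.2 z [4.4 7.  7.6]
[399.33409121 358.2717173 ]
[ 3.14158385e+00 -8.46687751e-05  3.02478699e+00]
```

View pics/w2c.png

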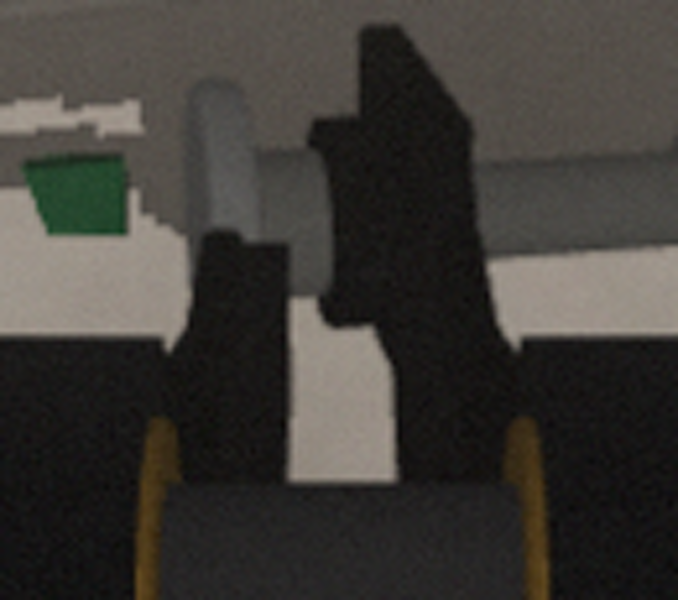

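In the crop the left finger's end at (245,240) overlies the button, and the right finger merges with the black plate. I'll check the tip depths.

```bash
python3 - <<'E'
from rect import *
import pickle
p,d,c=pickle.load(open("w2.pkl","rb"))
for U in (225,245,270,330,350,400,430,450):
    for V in (60,100,140,200,225,240,255,270,290,330,380,420):
        u=int(215+U/5.215);v=int(205+V/5.215); w=world(c,u,v,d[v,u]); print((U,V),w.round(0),end=' ')
    print()
print(robot.state())
E
```

```text
(225, 60) [ 365. -270.   -0.] (225, 100) [ 362. -268.   26.] (225, 140) [ 364. -268.   32.] (225, 200) [ 370. -269.   37.] (225, 225) [ 372. -269.   38.] (225, 240) [ 368. -268.   52.] (225, 255) [ 368. -267.   55.] (225, 270) [ 368. -267.   59.] (225, 290) [ 369. -267.   62.] (225, 330) [ 368. -266.   72.] (225, 380) [ 370. -266.   77.] (225, 420) [ 370. -266.   83.] 
(245, 60) [ 366. -269.   -1.] (245, 100) [ 362. -267.   26.] (245, 140) [ 364. -267.   32.] (245, 200) [ 298. -248.  211.] (245, 225) [ 373. -267.   37.] (245, 240) [ 368. -266.   53.] (245, 255) [ 368. -266.   54.] (245, 270) [ 370. -266.   54.] (245, 290) [ 370. -266.   60.] (245, 330) [ 370. -265.   68.] (245, 380) [ 370. -265.   78.] (245, 420) [ 371. -265.   84.] 
(270, 60) [ 366. -265.   -1.] (270, 100) [ 372. -266.    0.] (270, 140) [ 377. -267.   -1.] (270, 200) [ 375. -265.   27.] (270, 225) [ 377. -265.   30.] (270, 240) [ 370. -264.   49.] (270, 255) [ 370. -264.   51.] (270, 270) [ 370. -263.   56.] (270, 290) [ 370. -263.   60.] (270, 330) [ 370. -263.   69.] (270, 380) [ 371. -263.   76.] (270, 420) [ 371
[... 1905 characters left out ...]
-0.33315276,  0.10368366,  0.91681488,  2.12945776, -0.10101837,
        0.95141405,  2.09383455]), 'joint_vel': array([-1.93871766e-03, -7.95558761e-04,  6.54634349e-04,  7.92282889e-05,
       -9.96510774e-04,  8.37532738e-04,  3.32519912e-03]), 'effort': array([ 1.49832140e-03, -1.96168238e+01,  2.29071938e+00, -2.58318472e+01,
        6.78003626e-02,  4.98470454e-02, -2.85718452e-04]), 'tcp_pos': array([ 379.92774407, -257.45419868,   28.36649253]), 'ee_rot': array([ 3.14158385e+00, -8.46687751e-05,  3.02478699e+00]), 'contact_force': array([-0.70395293,  0.47676609, -0.77701559]), 'moment': array([-0.0091448 ,  0.04697029, -0.04464467]), 'finger_force': 0.0, 'width': 10.566511268520365}
```

The tips actually end at z≈48, about 20 mm above the reported TCP, so the fingers closed over the pin without touching it. I'll open, go lower in small steps and watch the force.

```bash
python3 -m jog '52 0 0 0 0;52 0 0 0 0;52 -1 0 5 0;52 -1 0 10 0;52 -1 0 10 0'; python3 -m jog '52 0 0 5 0;52 0 0 5 0'
```

```text
time_s: 5.08
tcp_pos: [380.4, -257.4, 17.8]
ee_rot: [-3.142, -0.001, 3.025]
contact_force: [0.1, -0.2, -0.7]
width: 49.8
finger_force: 0.0
time_s: 5.32
tcp_pos: [380.6, -257.4, 13.0]
ee_rot: [3.141, -0.001, 3.025]
contact_force: [-0.4, 0.1, 0.6]
width: 51.6
finger_force: 0.0
```

```bash
python3 - <<'E'
from rect import *
p,d,c=cap("wrist"); X,u,v=cloud(p,d,c); print(robot.state()['tcp_pos'],robot.state()['contact_force'])
k=(X[:,0]>360)&(X[:,0]<376)&(X[:,2]>8)&(X[:,2]<110)&(d[v,u]>0)
for a in range(-310,-190,4):
    m=k&(X[:,1]>=a)&(X[:,1]<a+4)
    if m.sum()>3: print(a,m.sum(),np.sort(X[m,2])[[0,m.sum()//10,m.sum()//2,-1]].round(0),X[m,0].mean().round(0))
E
```

```text
[ 380.77483275 -257.54343509   13.22306316] [ 0.80176768 -0.06223623 -0.05850573]
-298 25 [69. 73. 78. 81.] 366.0
-294 220 [34. 57. 71. 81.] 366.0
-290 874 [ 34.  45.  77. 110.] 368.0
-286 544 [ 32.  39.  59. 110.] 370.0
-282 70 [33. 38. 50. 78.] 370.0
-278 26 [10. 10. 13. 23.] 372.0
-274 130 [18. 20. 30. 40.] 367.0
-270 296 [17. 26. 35. 42.] 367.0
-266 164 [20. 23. 29. 40.] 372.0
-262 121 [10. 18. 25. 30.] 373.0
-258 152 [12. 21. 27. 32.] 371.0
-254 203 [ 8. 11. 25. 32.] 370.0
-250 281 [ 8. 16. 29. 38.] 368.0
-246 249 [11. 24. 37. 39.] 367.0
-242 33 [32. 35. 36. 37.] 368.0
-234 80 [34. 39. 56. 78.] 375.0
-230 391 [ 33.  39.  60. 107.] 375.0
-226 626 [ 33.  43.  70. 110.] 374.0
-222 223 [34. 57. 71. 82.] 375.0
-218 27 [73. 75. 78. 82.] 375.0
```

Tips are at about 32.5 mm, straddling plate and button. Lower 4 mm more and squeeze.

```bash
python3 -m jog '52 0 0 4 0;52 0 0 4 0'; python3 -m jog '5 0 0 0 0;5 0 0 0 0;5 0 0 0 0;5 0 0 0 0;5 0 0 0 0;5 0 0 0 0;5 0 0 0 0' 32; python3 - <<'E'
from h import *
import pickle
s=robot.state();print(s['tcp_pos'],s['width'],s['contact_force'],s['finger_force'])
p,d,c=cap("wrist"); pickle.dump((p,d,c),open("w3.pkl","wb"))
E
```

```text
time_s: 5.62
tcp_pos: [380.7, -257.4, 9.1]
ee_rot: [3.141, -0.0, 3.025]
contact_force: [0.0, 0.3, -0.5]
width: 52.1
finger_force: 0.0
time_s: 6.5
tcp_pos: [381.0, -257.5, 9.4]
ee_rot: [3.141, 0.0, 3.025]
contact_force: [0.8, 0.5, 0.5]
width: 21.9
finger_force: 31.2
[ 380.97273889 -257.4902208     9.40144387] 21.92157619294973 [0.83460354 0.50459061 0.51753007] 31.19452429935336
```

Width is 21.9 mm at 31 N, so the button is fully in. Lift and check the pin's pose in the hand.

```bash
python3 -m jog '5 0 0 -10 0;5 0 0 -30 0;5 0 0 -60 0;5 0 0 -100 0;5 0 0 -100 0;5 0 0 -100 0'; cat > pinpose.py <<'E'
from rect import *
import pickle
s=robot.state(); p,d,c=cap("wrist"); pickle.dump((p,d,c,s),open("w4.pkl","wb")); X,u,v=cloud(p,d,c)
M=R.from_euler('xyz',s['ee_rot']).as_matrix(); T=(X-s['tcp_pos'])@M  # tool frame
k=(abs(T[:,0])<25)&(abs(T[:,2])<60)&(abs(T[:,1])<110)&(d[v,u]>0)
T=T[k]; print(s['tcp_pos'],s['width'])
for a in list(range(12,100,4)):
    m=(T[:,1]>=a)&(T[:,1]<a+4)
    if m.sum()>3: print(a,m.sum(),"x",np.percentile(T[m,0],[3,97]).round(1),"ztop",np.percentile(T[m,2],[3,50]).round(1))
E
python3 pinpose.py
```

```text
time_s: 7.3
tcp_pos: [380.6, -257.2, 109.0]
ee_rot: [3.141, -0.0, 3.025]
contact_force: [-0.2, 0.2, -1.1]
width: 21.4
finger_force: 31.2
[ 380.55416488 -257.20153551  109.01938971] 21.4436247532696
12 359 x [5.9 9.7] ztop [-59.2 -42.7]
16 362 x [ 5.8 10.9] ztop [-58.9 -41.3]
20 148 x [-0.8 10.8] ztop [-59.4 -42.4]
24 133 x [-4.2  6.3] ztop [-12.5 -10.5]
28 133 x [-3.7  6.2] ztop [-11.5  -9.5]
32 140 x [-3.9  6.2] ztop [-10.9  -9.2]
36 129 x [-3.7  6.2] ztop [-10.2  -8.3]
40 264 x [-7.9  9.5] ztop [-11.5  -7.5]
44 203 x [-6.9  9.9] ztop [-12.5 -10.5]
48 95 x [-3.7  6.1] ztop [-11.3  -6.4]
52 129 x [-3.8  6.2] ztop [-7.3 -5.5]
56 124 x [-4.3  6.1] ztop [-6.6 -4.8]
60 122 x [-3.9  6.2] ztop [-5.7 -4.1]
64 126 x [-4.2  6. ] ztop [-5.4 -3.4]
68 113 x [-4.2  6.2] ztop [-4.5 -2.7]
72 117 x [-4.1  6. ] ztop [-3.8 -1.8]
76 113 x [-4.   5.9] ztop [-2.8 -1.3]
80 80 x [-3.5  5.2] ztop [-2.2 -0.2]
84 33 x [-2.8  4. ] ztop [0.2 1.2]
```

The grip held the pin's nose-down tilt (slope about 0.19), and it has to be level for the bores. I'll level it by pressing the nose lightly up on the bench's front edge, with plate and collar beyond the edge. First, locate the edge.

```bash
python3 - <<'E'
from rect import *
import pickle
p,d,c,s=pickle.load(open("w4.pkl","rb")); X,u,v=cloud(p,d,c); ok=d[v,u]>0
p2,d2,c2=pickle.load(open("o.pkl","rb"))["top"]; X2,u2,v2=cloud(p2,d2,c2)
for XX,o_ in((X,ok),(X2,d2[v2,u2]>0)):
  for a in range(-360,-200,20):
    m=o_&(abs(XX[:,2])<5)&(XX[:,1]>=a)&(XX[:,1]<a+20)&(XX[:,0]>200)&(XX[:,0]<430)
    n=o_&(XX[:,2]>5)&(XX[:,2]<120)&(XX[:,1]>=a)&(XX[:,1]<a+20)&(XX[:,0]>300)&(XX[:,0]<430)
    print(a,m.sum(),np.sort(XX[m,0])[:3].round(0) if m.any() else'', "obst",n.sum(), XX[n].min(0).round(0) if n.any() else '')
shift((309,-300,109),0.15)
E
```

```text
-360 1537 [355. 355. 355.] obst 0 
-340 1572 [355. 355. 355.] obst 0 
-320 1575 [355. 355. 355.] obst 0 
-300 1406 [355. 355. 355.] obst 0 
-280 1212 [355. 355. 355.] obst 80 [ 362. -272.  106.]
-260 1065 [355. 355. 355.] obst 245 [ 361. -260.  101.]
-240 1590 [355. 355. 355.] obst 441 [ 376. -240.  110.]
-220 1609 [355. 355. 355.] obst 719 [ 375. -220.  104.]
-360 192 [353. 353. 353.] obst 0 
-340 198 [353. 353. 354.] obst 0 
-320 194 [354. 354. 354.] obst 1 [ 396. -310.    5.]
-300 189 [354. 354. 354.] obst 1 [ 427. -280.    5.]
-280 145 [351. 351. 352.] obst 46 [ 361. -277.    6.]
-260 129 [352. 352. 352.] obst 77 [ 362. -260.    9.]
-240 161 [352. 352. 352.] obst 31 [ 377. -238.   14.]
-220 158 [352. 352. 352.] obst 41 [ 376. -220.   11.]
[ 65.6 -50.9  -0.4] turn 1.304
```

```bash
python3 - <<'E'
from h import *
shift((300,-340,60),0.322);shift((300,-340,30),0.322)
E
```

```text
[ 69.8 -91.7  48.6] turn 1.132
[ 69.8 -91.7  78.6] turn 1.132
```

```bash
python3 -m jog '5 10 -13 0 0.16;5 20 -26 0 0.32;5 30 -39 0 0.48;5 40 -52 0 0.64;5 50 -65 0 0.8;5 60 -78 0 0.96;5 70 -92 20 1.132;5 70 -92 45 1.132;5 70 -92 60 1.132;5 70 -92 60 1.132'; python3 pinpose.py | head -8;  python3 - <<'E'
from h import *
shift((300,-340,30),0.322); print(robot.state()['q'])
E
```

```text
time_s: 8.6
tcp_pos: [298.6, -339.7, 47.5]
ee_rot: [-3.137, -0.003, 1.892]
contact_force: [0.0, 0.3, -0.6]
width: 22.2
finger_force: 31.2
[ 298.56509543 -339.69670745   47.47241398] 22.1779598936947
12 440 x [-1.8 12.5] ztop [-59.1 -40.5]
16 373 x [ 6.7 11.6] ztop [-59.  -41.7]
20 170 x [ 2.  11.7] ztop [-59.1 -46.9]
24 137 x [-3.2  7. ] ztop [-11.9 -10.5]
28 132 x [-3.1  7. ] ztop [-11.4  -9.6]
32 138 x [-3.3  6.9] ztop [-10.4  -9. ]
36 133 x [-3.1  6.9] ztop [-10.1  -8.3]
[ 0.1  0.7 18.4] turn -0.001
[-0.18833622  0.0431657   1.00894205  2.12409381 -0.04112349  0.99754046
  1.16397888]
```

```bash
python3 -m jog '5 0 0 17 0;5 0 0 34 0;5 0 0 34 0'; python3 -m jog '5 0 0 2 0;5 0 0 4 0;5 0 0 4 0';python3 -m jog '5 0 0 1 0;5 0 0 2 0;5 0 0 2 0'
```

```text
time_s: 9.02
tcp_pos: [299.9, -340.3, 15.0]
ee_rot: [-3.14, -0.001, 1.893]
contact_force: [-0.3, -0.1, -1.2]
width: 21.7
finger_force: 31.2
time_s: 9.4
tcp_pos: [301.0, -340.8, 11.7]
ee_rot: [3.141, 0.0, 1.893]
contact_force: [0.5, 0.2, -1.4]
width: 22.1
finger_force: 31.2
time_s: 9.78
tcp_pos: [300.7, -340.7, 9.3]
ee_rot: [-3.142, -0.0, 1.893]
contact_force: [-0.7, -0.3, -2.0]
width: 21.9
finger_force: 31.2
```

```bash
python3 -m jog '5 0 0 1 0;5 0 0 2 0;5 0 0 2 0';python3 -m jog '5 0 0 1 0;5 0 0 2 0;5 0 0 2 0'; python3 pinpose.py
```

```text
time_s: 10.15
tcp_pos: [300.8, -341.0, 7.5]
ee_rot: [3.141, 0.0, 1.893]
contact_force: [-0.2, 0.0, 1.1]
width: 21.8
finger_force: 30.7
time_s: 10.52
tcp_pos: [300.8, -341.2, 5.6]
ee_rot: [3.141, 0.0, 1.893]
contact_force: [-0.8, -0.3, 4.2]
width: 21.6
finger_force: 30.3
[ 300.80700233 -341.16847276    5.62043946] 21.558059875774635
12 378 x [ 6.1 13. ] ztop [-58.6 -42.6]
16 377 x [ 6.9 11.7] ztop [-59.1 -42.6]
20 159 x [ 1.4 11.5] ztop [-59.2 -46.9]
24 139 x [-2.6  7.3] ztop [-13.1 -11.3]
28 134 x [-2.7  7.2] ztop [-12.8 -11. ]
32 141 x [-3.4  7.1] ztop [-11.8 -10.1]
36 133 x [-2.6  7.1] ztop [-11.3  -9.7]
40 201 x [-7.  10.2] ztop [-10.9  -8.2]
44 252 x [-4.9 10.8] ztop [-14.2 -11.6]
48 128 x [-23.7   9.5] ztop [-13.4  -8.8]
52 140 x [-13.6   7. ] ztop [-9.4 -7.6]
56 408 x [-13.1   9.8] ztop [-8.6 10.6]
60 563 x [-12.7  21. ] ztop [-7.8  8.3]
64 457 x [-13.3  24.5] ztop [-7.5  6.4]
68 364 x [-13.1  24. ] ztop [-6.9  5.9]
72 368 x [-13.5  23.7] ztop [-6.3  5.9]
76 368 x [-13.3  24. ] ztop [-6.   5.8]
80 340 x [-13.6  24.2] ztop [-5.5  6. ]
84 325 x [-13.6  24. ] ztop [-3.4  5.9]
88 304 x [-13.7  24.2] ztop [3.8 5.9]
92 344 x [-13.7  23.6] ztop [3.7 5.8]
96 362 x [-17.   24.1] ztop [4.2 6.2]
```

Force is small and the pin is turning in the grip (tilt now 0.137). Continue down.

```bash
python3 -m jog '5 0 0 1 0;5 0 0 2 0;5 0 0 3 0;5 0 0 3 0';python3 -m jog '5 0 0 1 0;5 0 0 2 0;5 0 0 3 0;5 0 0 3 0'; python3 pinpose.py | awk '$1>=24 && $1<88 || $1=="["'
```

```text
time_s: 11.08
tcp_pos: [300.7, -340.7, 2.3]
ee_rot: [3.142, -0.0, 1.893]
contact_force: [-1.5, -0.5, 3.1]
width: 21.0
finger_force: 30.9
time_s: 11.58
tcp_pos: [300.7, -340.8, -0.7]
ee_rot: [3.142, -0.0, 1.893]
contact_force: [-1.7, -0.0, 4.0]
width: 21.3
finger_force: 31.2
[ 300.74254622 -340.75327843   -0.65564366] 21.293729789356263
24 147 x [-3.5  7. ] ztop [-15.4 -13.7]
28 146 x [-3.7  7. ] ztop [-15.  -13.4]
32 139 x [-2.7  6.8] ztop [-14.9 -13.3]
36 136 x [-3.1  6.9] ztop [-14.6 -12.9]
40 145 x [-2.7  6.9] ztop [-14.4 -12.9]
44 269 x [-3.8 10.6] ztop [-17.9 -13.8]
48 134 x [-21.8  10.3] ztop [-18. -14.]
52 143 x [-4.3  6.8] ztop [-13.8 -12.1]
56 384 x [-9.9  9.5] ztop [-13.3   5.9]
60 562 x [-9.6 20.8] ztop [-12.9   2.3]
64 476 x [-9.7 24.8] ztop [-12.8   0.2]
68 372 x [-10.1  24. ] ztop [-12.7  -0.3]
72 361 x [-10.4  24.2] ztop [-12.3  -0.5]
76 364 x [-10.5  23.8] ztop [-12.2  -0.3]
80 339 x [-10.3  23.7] ztop [-11.9  -0.4]
84 334 x [-10.5  24.2] ztop [-10.7  -0.6]
```

```bash
python3 -m jog '5 0 0 1 0;5 0 0 2 0;5 0 0 3 0;5 0 0 3 0';python3 -m jog '5 0 0 1 0;5 0 0 1 0'; python3 pinpose.py | awk '$1>=24 && $1<88 || $1=="["'
```

```text
time_s: 12.12
tcp_pos: [300.7, -340.8, -3.6]
ee_rot: [3.142, -0.0, 1.893]
contact_force: [-2.0, -0.6, 4.4]
width: 21.3
finger_force: 31.6
time_s: 12.38
tcp_pos: [300.8, -340.8, -4.6]
ee_rot: [3.142, 0.0, 1.893]
contact_force: [-1.3, -0.3, 4.8]
width: 21.1
finger_force: 31.7
[ 300.75448539 -340.81016197   -4.62249494] 21.106237363210838
24 148 x [-3.1  7. ] ztop [-17.  -15.6]
28 145 x [-3.3  6.8] ztop [-17.2 -15.3]
32 146 x [-3.3  6.9] ztop [-17.  -15.3]
36 148 x [-3.3  6.9] ztop [-17.1 -15.2]
40 145 x [-3.4  6.9] ztop [-16.9 -15.3]
44 251 x [-2.1 10.5] ztop [-20.4 -16. ]
48 125 x [-0.8 10.6] ztop [-20.6 -17.2]
52 147 x [-3.5  7. ] ztop [-16.7 -15.1]
56 373 x [-2.4  9.4] ztop [-16.5   1.5]
60 581 x [-1.9 20.9] ztop [-16.   -0.9]
64 472 x [-1.9 24.6] ztop [-16.3  -3.7]
68 362 x [-2.9 23.7] ztop [-16.3  -4.4]
72 361 x [-2.9 23.9] ztop [-16.3  -4.4]
76 354 x [-2.6 24.2] ztop [-16.2  -4.6]
80 343 x [-3.2 23.9] ztop [-15.9  -4.5]
84 333 x [-1.5 24.1] ztop [-15.1  -4.8]
```

The pin is now nearly level (slope 0.017). I'll finish with 0.7 mm more, lift clear and move to a viewing pose in front of the quadrant.

```bash
python3 -m jog '5 0 0 0.8 0;5 0 0 0.8 0;5 0 0 -20 0;5 0 0 -50 0;5 0 0 -50 0'; python3 - <<'E'
from h import *
shift((340,-260,90),0.322);shift((425,-154,171),0.322)
E
```

```text
time_s: 13.05
tcp_pos: [302.3, -340.8, 46.4]
ee_rot: [3.138, 0.001, 1.894]
contact_force: [0.6, 0.1, -1.3]
width: 21.5
finger_force: 31.8
[ 64.5  61.6 -43.5] turn 0.001
[ 137.9  176.1 -124.2] turn 0.001
```

```bash
python3 -m jog '5 20 20 -15 0;5 42 40 -30 0;5 64 62 -50 0;5 90 90 -80 0;5 110 120 -110 0;5 125 150 -124 0;5 138 176 -124 0;5 138 176 -124 0;5 138 176 -124 0'; python3 pinpose.py | awk '$1>=24 && $1<92 || $1=="["'; python3 - <<'E'
import pickle,cv2
p,d,c,s=pickle.load(open("w4.pkl","rb")); cv2.imwrite("pics/w4.png",cv2.resize(p[:,:,::-1],(800,600)))
E
```

```text
time_s: 14.18
tcp_pos: [422.8, -154.1, 168.0]
ee_rot: [-3.139, -0.001, 1.893]
contact_force: [-0.3, -1.0, -1.0]
width: 21.5
finger_force: 31.8
[ 422.81377575 -154.1099336   167.97547834] 21.533657259065176
24 149 x [-3.1  6.9] ztop [-16.7 -15. ]
28 145 x [-3.6  6.9] ztop [-16.7 -15. ]
32 145 x [-3.8  6.8] ztop [-16.5 -15. ]
36 145 x [-4.   6.9] ztop [-16.3 -14.4]
40 139 x [-2.9  6.9] ztop [-16.1 -14.5]
44 255 x [-2.3 10.5] ztop [-19.5 -15.2]
48 127 x [-1.5 10.4] ztop [-19.5 -16.7]
52 138 x [-3.2  6.8] ztop [-15.6 -13.9]
56 144 x [-3.7  6.8] ztop [-15.5 -13.8]
60 139 x [-3.8  6.8] ztop [-15.6 -13.5]
64 146 x [-4.3  6.6] ztop [-14.9 -13.4]
68 141 x [-4.4  6.6] ztop [-15.1 -13.3]
72 130 x [-3.4  6.6] ztop [-14.9 -13.3]
76 135 x [-3.3  6.5] ztop [-14.6 -13. ]
80 125 x [-3.6  6.4] ztop [-14.4 -12.8]
84 87 x [-2.7  5.5] ztop [-13.5 -11.9]
88 20 x [-2.1  4.6] ztop [-12.4 -11.1]
```

View pics/w4.png

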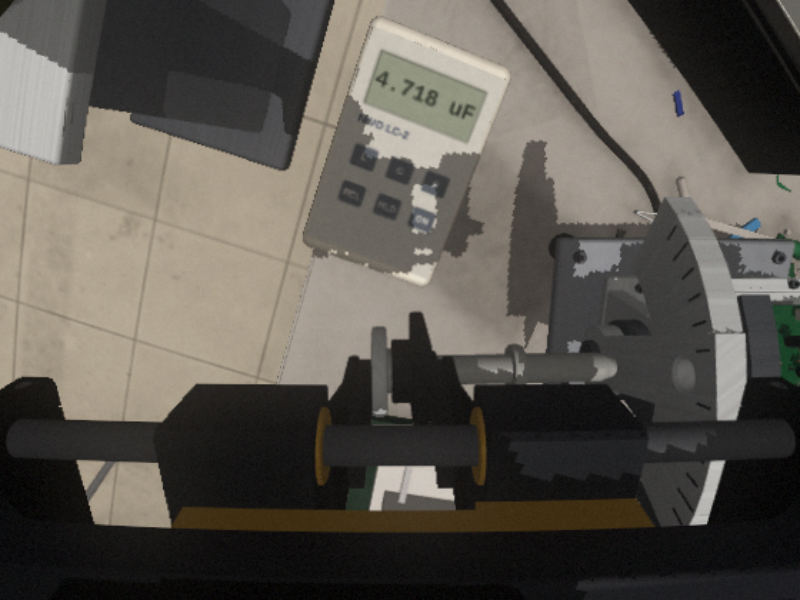

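The pin is in hand with its nose tip at (615,368). The quadrant hole shows clearly at (683,374), and the quadrant's face runs from x≈640 to 715. Now measure hole and plane in the tool frame.

```bash
cat > hole.py <<'E'
from rect import *
import pickle,sys
p,d,c,s=pickle.load(open("w4.pkl","rb")); X,u,v=cloud(p,d,c)
U,V=float(sys.argv[1])*.7,float(sys.argv[2])*.7
M=R.from_euler('xyz',s['ee_rot']).as_matrix(); T=(X-s['tcp_pos'])@M
r=np.hypot(u-U,v-V); k=(r>12)&(r<40)&(abs(u-U)<22)&(d[v,u]>0)
Y=X[k]; rng=np.random.default_rng(1); best=0
for _ in range(3000):
    a,b=Y[rng.choice(len(Y),2,False)]; t=(b-a)[:2]; L=np.hypot(*t)
    if L<15: continue
    n=np.array([-t[1],t[0]])/L; q=abs((Y[:,:2]-a[:2])@n)<1.2
    if q.sum()>best: best=q.sum();Q=Y[q]
ce=Q[:,:2].mean(0); w,E=np.linalg.eigh(np.cov(Q[:,:2].T)); n=E[:,0]*np.sign(E[0,0])
print("inliers",best,len(Y),"yaw",np.arctan2(n[1],n[0]),"off",ce@n,"std",np.sqrt(w[0]))
Mc=cv2.Rodrigues(c['rvec'])[0]; o=-Mc.T@c['tvec']; dd=Mc.T@ray(c,U,V); N=np.r_[n,0]
H=o+dd*(ce@n-o@N)/(dd@N); print("hole",H,"tool",(M.T@(H-s['tcp_pos'])).round(1),"normal in tool",(M.T@N).round(3))
E
python3 hole.py 683 374
python3 - <<'E'
import pickle,cv2
p,d,c,s=pickle.load(open("w4.pkl","rb")); cv2.imwrite("pics/w4c.png",cv2.resize(p[225:300,400:525,::-1],(800,480),interpolation=cv2.INTER_CUBIC))
E
```

```text
inliers 2593 2867 yaw 0.3289729626989563 off 466.2857818422773 std 0.42400055944773346
hole [ 532.78217849 -117.39133938  182.99945068] tool [  0.  115.9 -15.4] normal in tool [ 0.007  1.    -0.003]
```

View pics/w4c.png

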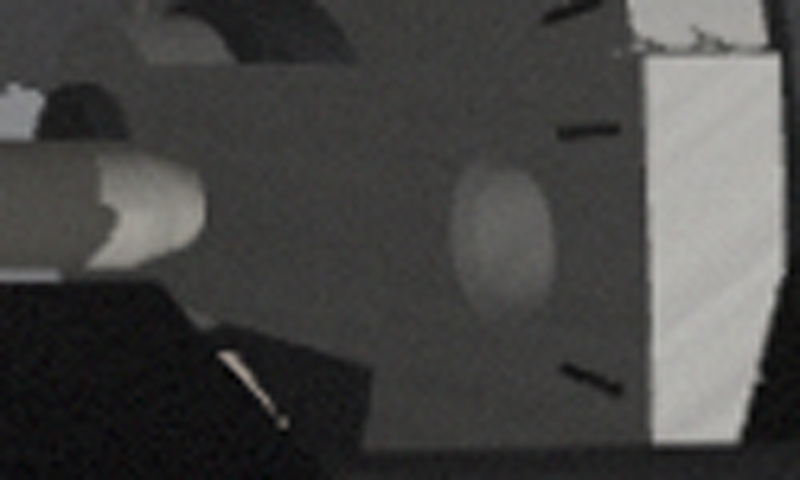

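The hole is a bright ellipse centred near (502,240) in the crop, which is (683.5,375) in the full view. I'll fit the shank cylinder in the tool frame to get the pin axis accurately.

```bash
cat > axis.py <<'E'
from rect import *
import pickle
from scipy.optimize import least_squares
p,d,c,s=pickle.load(open("w4.pkl","rb")); X,u,v=cloud(p,d,c)
M=R.from_euler('xyz',s['ee_rot']).as_matrix(); T=(X-s['tcp_pos'])@M
k=(abs(T[:,0])<9)&(T[:,2]<0)&(T[:,2]>-20)&(d[v,u]>0)&(((T[:,1]>26)&(T[:,1]<40))|((T[:,1]>53)&(T[:,1]<80)))
P=T[k]
f=lambda a: np.hypot(P[:,0]-a[0]-a[1]*(P[:,1]-60)/100,P[:,2]-a[2]-a[3]*(P[:,1]-60)/100)-6
r=least_squares(f,[1,0,-9,0],loss='soft_l1',f_scale=.5)
a=r.x; print("axis at y=60: x %.2f z %.2f ; slopes x %.3f z %.3f"%(a[0],a[2],a[1]/100,a[3]/100),"rms",np.sqrt((f(a)**2).mean()))
for y in(50,88,116): print(y,"x %.2f z %.2f"%(a[0]+a[1]*(y-60)/100,a[2]+a[3]*(y-60)/100))
q=T[(abs(T[:,0]-a[0])<5)&(T[:,1]>80)&(T[:,1]<100)&(abs(T[:,2]-a[2])<9)&(d[v,u]>0)]; print("nose y",np.percentile(q[:,1],[90,99]))
E
python3 axis.py; python3 hole.py 683.5 375
```

```text
axis at y=60: x 0.63 z -8.83 ; slopes x -0.007 z 0.040 rms 0.5119526705503807
50 x 0.70 z -9.23
88 x 0.44 z -7.70
116 x 0.25 z -6.58
nose y [87.95426267 89.20757745]
inliers 2561 2870 yaw 0.32908870621296227 off 466.2423841079862 std 0.42170881981708624
hole [ 532.84487514 -117.60776805  183.45848936] tool [ -0.2 115.9 -15.8] normal in tool [ 0.007  1.    -0.003]
```

```bash
python3 - <<'E'
from h import *
print(robot.state()['tcp_pos'],robot.state()['contact_force'])
E
python3 -m jog '5 -0.6 0 -7.7 0;5 -0.6 10 -7.7 0;5 -0.6 20 -7.7 0;5 -0.6 20 -7.7 0;5 -0.6 20 -7.7 0'; python3 pinpose.py >/dev/null; python3 axis.py; python3 - <<'E'
import pickle,cv2
p,d,c,s=pickle.load(open("w4.pkl","rb")); print(s['tcp_pos']); cv2.imwrite("pics/w5c.png",cv2.resize(p[225:300,400:525,::-1],(800,480),interpolation=cv2.INTER_CUBIC))
E
```

```text
[ 422.8271194  -154.48038845  168.26228817] [-0.24127462 -1.11360112 -1.3868238 ]
time_s: 14.85
tcp_pos: [443.0, -148.4, 176.9]
ee_rot: [-3.141, -0.0, 1.893]
contact_force: [0.6, -0.1, -1.2]
width: 21.3
finger_force: 31.8
axis at y=60: x 0.58 z -8.80 ; slopes x -0.009 z 0.039 rms 0.5172543102095523
50 x 0.67 z -9.19
88 x 0.33 z -7.71
116 x 0.09 z -6.62
nose y [97.56488481 99.38090693]
[ 442.97381586 -148.44714733  176.88055269]
```

View pics/w5c.png

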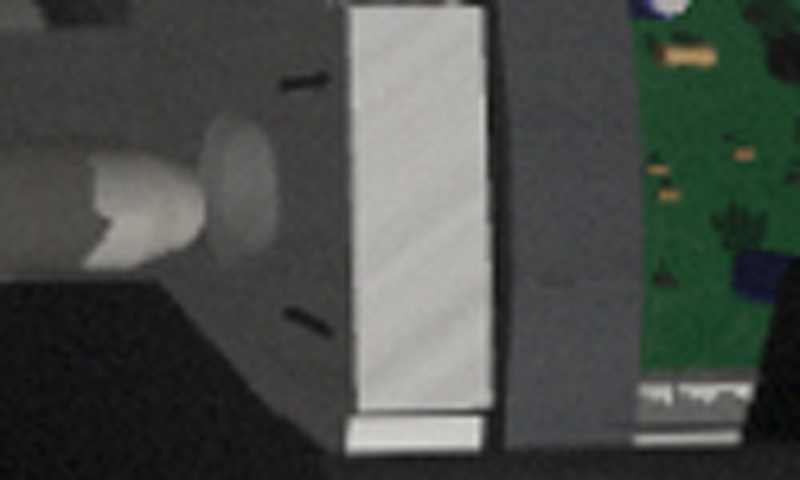

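This is the last picture I'll view. The nose tip is at (205,205) and the hole is centred near (240,183) in the crop, so the nose is just in front of it. I'll compute the remaining offset.

```bash
python3 hole.py 625 362.3
```

```text
inliers 2000 2874 yaw 0.32779833519048557 off 466.6751198571207 std 0.42827311903832915
hole [ 532.66994014 -116.88431719  183.552595  ] tool [ 1.5 95.1 -6.8] normal in tool [ 0.006  1.    -0.001]
```

```bash
python3 -m jog '5 0.9 0 0.9 0;5 0.9 4 0.9 0;5 0.9 8 0.9 0;5 0.9 11 0.9 0;5 0.9 11 0.9 0'; python3 -m jog '5 0 2 0 0;5 0 4 0 0;5 0 4 0 0'
```

```text
time_s: 15.52
tcp_pos: [453.4, -144.1, 176.1]
ee_rot: [-3.141, 0.0, 1.893]
contact_force: [-0.6, 0.1, -1.6]
width: 21.3
finger_force: 31.9
time_s: 15.9
tcp_pos: [457.3, -142.8, 176.1]
ee_rot: [3.141, 0.0, 1.893]
contact_force: [0.7, -0.6, -2.2]
width: 21.2
finger_force: 31.9
```

```bash
python3 -m jog '5 0 2 0 0;5 0 4 0 0;5 0 4 0 0'; python3 -m jog '5 0 1 0 0;5 0 1 0 0'; python3 -m jog '5 0 1 0 0;5 0 1 0 0'
```

```text
time_s: 16.27
tcp_pos: [461.1, -141.5, 176.2]
ee_rot: [3.141, 0.0, 1.893]
contact_force: [0.5, -0.3, -3.9]
width: 21.8
finger_force: 32.0
time_s: 16.52
tcp_pos: [461.7, -141.3, 176.1]
ee_rot: [-3.141, -0.0, 1.893]
contact_force: [0.4, -0.6, -4.2]
width: 21.4
finger_force: 32.0
time_s: 16.77
tcp_pos: [461.8, -141.3, 176.0]
ee_rot: [-3.14, -0.0, 1.892]
contact_force: [-3.2, -1.5, -2.0]
width: 21.4
finger_force: 31.9
```

The nose rests on the stop, about 13.8 mm into the hole, with 3.5 N axial. Now I'll swing right along the arc, pressing lightly.

```bash
python3 -m jog '5 -1.5 0.5 -0.5 0;5 -3 0.5 -1 0;5 -4.7 0.5 -1.4 0;5 -6.4 0.5 -1.9 0;5 -7.9 0.5 -2.3 0;5 -9.4 0.5 -2.6 0;5 -10.8 0.5 -2.9 0;5 -10.8 0.5 -2.9 0'; python3 - <<'E'
from h import *
s=robot.state();M=R.from_euler('xyz',s['ee_rot']).as_matrix();print((M.T@s['contact_force']).round(1))
E
```

```text
time_s: 17.77
tcp_pos: [464.8, -149.7, 178.3]
ee_rot: [-3.138, -0.003, 1.894]
contact_force: [-4.9, 1.0, -2.9]
width: 21.6
finger_force: 32.1
[ 2.5 -4.4  3. ]
```

```bash
cat > f.py <<'E'
from h import *
s=robot.state();M=R.from_euler('xyz',s['ee_rot']).as_matrix();n=np.array([.9465,.3226,0]);l=np.array([-.3226,.9465,0])
print("F tool",(M.T@s['contact_force']).round(1),"n %.2f l %.2f z %.2f"%(s['tcp_pos']@n,s['tcp_pos']@l,s['tcp_pos'][2]))
E
python3 -m jog '5 -1.1 0.2 -0.2 0;5 -2.2 0.2 -0.45 0;5 -3.3 0.2 -0.65 0;5 -4.4 0.2 -0.8 0;5 -4.4 0.2 -0.8 0' | grep cont; python3 f.py; python3 -m jog '5 -1.1 0 -0.15 0;5 -2.2 0 -0.3 0;5 -3.3 0 -0.45 0;5 -4.4 0 -0.56 0;5 -4.4 0 -0.56 0' |grep cont; python3 f.py
```

```text
contact_force: [-6.4, 0.4, -2.0]
F tool [ 2.4 -6.   2. ] n 391.63 l -295.99 z 179.07
contact_force: [-7.4, 0.4, -1.4]
F tool [ 2.7 -6.9  1.5] n 391.60 l -300.48 z 179.72
```

```bash
python3 -m jog '5 -1.1 0 -0.1 0;5 -2.2 0 -0.2 0;5 -3.3 0 -0.28 0;5 -4.4 0 -0.34 0;5 -4.4 0 -0.34 0' |grep cont; python3 f.py;  python3 -m jog '5 -1.1 0 -0.05 0;5 -2.2 0 -0.1 0;5 -3.3 0 -0.1 0;5 -4.5 0 -0.1 0;5 -4.5 0 -0.1 0' |grep cont; python3 f.py
```

```text
contact_force: [-8.1, -0.1, -1.1]
F tool [ 2.5 -7.7  1.1] n 391.56 l -305.02 z 180.16
contact_force: [-7.0, 0.5, -1.0]
F tool [ 2.7 -6.5  1.1] n 391.52 l -309.70 z 180.36
```

```bash
python3 -m jog '5 -1.1 0 0 0;5 -2.2 0 0.05 0;5 -3.3 0 0.1 0;5 -4.5 0 0.1 0;5 -4.5 0 0.1 0' |grep cont; python3 f.py;  python3 -m jog '5 -1.1 0 0.05 0;5 -2.2 0 0.15 0;5 -3.3 0 0.25 0;5 -4.5 0 0.35 0;5 -4.5 0 0.35 0' |grep cont; python3 f.py
```

```text
contact_force: [-6.7, 1.2, -0.3]
F tool [ 3.2 -6.   0.4] n 391.50 l -314.37 z 180.35
contact_force: [-7.2, 0.8, 0.2]
F tool [ 3.  -6.6 -0.2] n 391.55 l -319.16 z 180.13
```

```bash
python3 -m jog '5 -1.1 0 0.1 0;5 -2.2 0 0.25 0;5 -3.3 0 0.4 0;5 -4.4 0 0.5 0;5 -4.4 0 0.5 0' |grep cont; python3 f.py
```

```text
contact_force: [-1.0, 1.1, -1.8]
F tool [ 1.4 -0.6  1.8] n 394.23 l -324.29 z 180.29
```

```bash
python3 -m jog '5 -1.1 0 0.15 0;5 -2.2 0 0.3 0;5 -3.3 0 0.5 0;5 -4.4 0 0.7 0;5 -4.4 0 0.7 0' |grep cont; python3 f.py
```

```text
contact_force: [-0.8, 3.2, -0.8]
F tool [3.3 0.2 0.8] n 393.05 l -328.46 z 179.23
```

The nose dropped 2.7 mm at l≈-324 and I swung slightly past. I'll come back about 2 mm and press lightly.

```bash
python3 -m jog '5 1 0 -0.15 0;5 2 0 -0.4 0;5 2 0 -0.4 0' |grep cont; python3 f.py; python3 -m jog '5 0 1 0 0;5 0 2 0 0;5 0 2 0 0' |grep cont; python3 f.py
```

```text
contact_force: [-1.4, 1.4, -1.6]
F tool [ 1.8 -0.9  1.6] n 392.86 l -327.43 z 179.74
contact_force: [-0.5, 1.7, -1.0]
F tool [1.8 0.1 1. ] n 395.01 l -326.93 z 179.62
```

```bash
python3 -m jog '5 0 1 0 0;5 0 2 0 0;5 0 2 0 0' |grep cont; python3 f.py; python3 -m jog '5 0 1 0 0;5 0 2 0 0;5 0 2 0 0' |grep cont; python3 f.py
```

```text
contact_force: [-2.5, 1.3, -1.1]
F tool [ 2.  -1.9  1.1] n 396.67 l -326.84 z 179.52
contact_force: [-1.4, 2.8, -1.7]
F tool [ 3.1 -0.5  1.7] n 399.64 l -326.61 z 179.64
```

The nose is fully in the bush (8 mm past the stop face). Continue home.

```bash
python3 -m jog '5 0.5 1.5 0 0;5 0.5 3 0 0;5 0.5 3 0 0' |grep cont; python3 f.py; python3 -m jog '5 0 1.5 0 0;5 0 3 0 0;5 0 3 0 0' |grep cont; python3 f.py
```

```text
contact_force: [-1.6, 2.6, -0.7]
F tool [ 2.9 -0.7  0.7] n 402.49 l -326.41 z 179.69
contact_force: [-1.8, 3.8, -2.0]
F tool [ 4.2 -0.4  2. ] n 405.20 l -326.46 z 179.62
```

```bash
python3 -m jog '5 1 1.5 0 0;5 1.5 3 0 0;5 1.5 4 0 0;5 1.5 4 0 0' |grep cont; python3 f.py; python3 -m jog '5 0.5 1.5 0 0;5 0.5 3 0 0;5 0.5 4 0 0;5 0.5 4 0 0' |grep cont; python3 f.py
```

```text
contact_force: [-0.8, -0.6, -2.7]
F tool [-0.3 -0.9  2.7] n 409.12 l -325.47 z 179.70
contact_force: [0.7, -0.5, -2.5]
F tool [-0.7  0.5  2.5] n 413.22 l -324.87 z 179.69
```

```bash
python3 -m jog '5 -0.3 1.5 -0.5 0;5 -0.3 2.8 -0.5 0;5 -0.3 2.8 -0.5 0' |grep cont; python3 f.py; python3 -m jog '5 0 1 0 0;5 0 1 0 0' |grep cont; python3 f.py; python3 -m jog '5 0 1 0 0;5 0 1 0 0'; python3 f.py
```

```text
contact_force: [-1.3, -0.5, -4.8]
F tool [-0.  -1.4  4.8] n 415.82 l -324.86 z 179.98
contact_force: [-2.4, -1.6, -4.6]
F tool [-0.7 -2.8  4.6] n 416.07 l -324.93 z 179.94
time_s: 26.9
tcp_pos: [498.7, -173.3, 179.8]
ee_rot: [-3.139, -0.001, 1.892]
contact_force: [-5.9, -2.2, -3.2]
width: 21.5
finger_force: 31.9
F tool [-0.2 -6.2  3.2] n 416.12 l -324.96 z 179.84
```

```bash
python3 -m jog '5 0 1.5 0 0;5 0 1.5 0 0;5 0 1.5 0 0'|grep cont; python3 f.py; python3 -m jog '5 0 1 0 0;5 0 1 0 0;5 0 1 0 0'|grep cont; python3 f.py; python3 pinpose.py | awk '$1>=20 && $1<60'
```

```text
contact_force: [-9.6, -2.5, -1.4]
F tool [ 0.6 -9.9  1.4] n 416.11 l -325.04 z 179.71
contact_force: [-10.7, -3.0, 0.4]
F tool [  0.5 -11.1  -0.3] n 416.12 l -325.09 z 179.60
20 155 x [ 1.1 11.5] ztop [-58.6 -46.9]
24 147 x [-3.7  7. ] ztop [-16.7 -15.1]
28 143 x [-4.   6.9] ztop [-16.8 -15. ]
32 147 x [-2.8  7. ] ztop [-16.6 -14.7]
36 146 x [-2.8  7.2] ztop [-16.4 -14.7]
40 145 x [-3.   7.1] ztop [-16.2 -14.3]
44 261 x [-2.4 10.7] ztop [-19.6 -15.3]
48 1488 x [-5.2 24. ] ztop [-30.8  -1. ]
52 376 x [ 5.1 24.2] ztop [-31.7 -29.8]
56 325 x [ 4.9 24.3] ztop [-31.5 -30. ]
```

Hard seated at 11 N, with the collar against the face. Ease the pressure, then release.

```bash
python3 -m jog '5 0 -1.5 0 0;5 0 -3 0 0;5 0 -3 0 0'|grep cont; python3 f.py; python3 -m jog '42 0 0 0 0;42 0 0 0 0;42 0 0 0 0;42 0 0 0 0;42 0 0 0 0;42 0 0 0 0'; python3 f.py; python3 - <<'E'
import sys; sys.path.insert(0,'.')
from rect import *
s=robot.state(); p,d,c=cap("wrist"); X,u,v=cloud(p,d,c)
M=R.from_euler('xyz',s['ee_rot']).as_matrix(); T=(X-s['tcp_pos'])@M
T=T[(abs(T[:,0])<25)&(T[:,2]>-31)&(T[:,2]<20)&(d[v,u]>0)]
for a in range(-50,54,2):
    m=(T[:,1]>=a)&(T[:,1]<a+2)
    if m.sum()>3: print(a,m.sum(),"x",np.percentile(T[m,0],[3,97]).round(1),"ztop",np.percentile(T[m,2],[3,50]).round(1))
E
```

```text
contact_force: [-5.6, -1.0, -3.2]
F tool [ 0.8 -5.7  3.2] n 416.14 l -324.97 z 179.89
time_s: 28.82
tcp_pos: [500.8, -172.5, 180.7]
ee_rot: [3.14, 0.0, 1.893]
contact_force: [0.6, -0.2, -1.3]
width: 41.9
finger_force: 0.2
F tool [-0.4  0.5  1.3] n 418.39 l -324.87 z 180.71
-30 12 x [10.9 11.2] ztop [-30.3 -26. ]
-28 36 x [10.7 11.7] ztop [-30.5 -25.7]
-26 41 x [ 9.3 11.8] ztop [-30.3 -26.3]
-24 37 x [ 9.3 10.2] ztop [-30.9 -26.1]
-22 69 x [-8.5 10.1] ztop [-30.6 -25.8]
-20 238 x [-9.7 18.1] ztop [-29.6 -21.9]
-18 221 x [-10.6  18.4] ztop [-24.2 -21.1]
-16 247 x [-12.   18.3] ztop [-23.8 -20.8]
-14 216 x [-12.9  15.7] ztop [-21.  -12.9]
-12 104 x [-5.5  9.9] ztop [-15.4 -13.1]
-10 113 x [-4.9  9.6] ztop [-15.7 -13.6]
-8 103 x [-5.5  9.7] ztop [-15.4 -13.2]
-6 128 x [-5.6 12.7] ztop [-18.8 -15.1]
-4 142 x [-8.3 13.7] ztop [-19.  -16.3]
-2 164 x [-7.4 13.4] ztop [-19.2 -16.9]
0 174 x [-8.1 13.6] ztop [-19.4 -16.7]
2 229 x [-15.3  19.6] ztop [-25.7 -17.5]
4 295 x [-14.2  20.4] ztop [-26.3 -24.8]
6 309 x [-13.6  20.3] ztop [-26.3 -24.7]
8 172 x [-13.7  20. ] ztop [-26.  -24.2]
10 89 x [-4
[... 153 characters left out ...]
[-3.4  6.8] ztop [-12.5 -11.2]
20 162 x [-8.1  9.7] ztop [-30.5 -22.2]
22 79 x [-1.2 10.1] ztop [-30.4 -12.1]
24 55 x [ 5.6 10. ] ztop [-30.3 -21.5]
26 66 x [ 5.8 11.6] ztop [-30.6 -23.4]
28 46 x [ 6.  11.6] ztop [-30.5 -24.5]
30 21 x [ 5.8 11.3] ztop [-27.4  -8.2]
32 22 x [4.7 6.9] ztop [-10.8  -8.1]
34 54 x [0.4 6.8] ztop [-12.6 -10.7]
36 66 x [-2.6  6.6] ztop [-13.3 -11.3]
38 67 x [-3.1  6.9] ztop [-12.5 -11.4]
40 72 x [-2.8  6.7] ztop [-12.9 -11.3]
42 179 x [-7.5 10.1] ztop [-16.3 -12.2]
44 119 x [-6.  10.5] ztop [-17.1 -14.8]
46 746 x [-16.3  24.3] ztop [-27.6 -11.4]
48 424 x [-20.5  24.2] ztop [-29.7 -20. ]
50 153 x [ 4.2 24.3] ztop [-29.9 -28.6]
52 153 x [ 4.2 24.4] ztop [-30.4 -28.5]
```

Button is out (29 mm from plate front to button rear) and the collar is seated. Centre the fingers around it, then lift away.

```bash
python3 -m jog '42 0 -3 0 0;42 0 -5 0 0;42 0 -5 0 0;42 0 -5 -15 0;42 0 -5 -30 0;42 0 -5 -50 0;42 0 -20 -70 0;42 0 -50 -70 0;42 0 -80 -70 0;42 0 -80 -70 0'; python3 - <<'E'
import sys; sys.path.insert(0,'.')
from rect import *
p,d,c=cap("wrist"); X,u,v=cloud(p,d,c)
n=np.array([.9465,.3226,0]);l=np.array([-.3226,.9465,0])
A=np.c_[X@n,X@l,X[:,2]]; k=(d[v,u]>0)&(abs(A[:,1]+324.5)<22)&(A[:,2]>170)&(A[:,2]<230)
for a in range(380,474,3):
    m=k&(A[:,0]>=a)&(A[:,0]<a+3)
    if m.sum()>3: print(a,m.sum(),"l",np.percentile(A[m,1],[3,97]).round(1),"z",np.percentile(A[m,2],97).round(1))
print(robot.state()['contact_force'])
E
```

```text
time_s: 30.12
tcp_pos: [423.0, -199.6, 251.7]
ee_rot: [3.138, -0.0, 1.89]
contact_force: [0.7, -0.1, -0.9]
width: 41.8
finger_force: 0.0
395 212 l [-338.8 -310.1] z 200.4
398 244 l [-339.9 -308.6] z 201.1
401 88 l [-338.7 -308.7] z 201.0
404 49 l [-331.6 -316.6] z 193.3
407 81 l [-331.8 -316.5] z 193.1
410 133 l [-334.3 -315.1] z 196.4
413 133 l [-336.  -313.2] z 197.2
416 123 l [-334.7 -313.1] z 197.5
419 434 l [-342.7 -307.6] z 204.4
422 232 l [-344.  -306.2] z 205.0
425 31 l [-342.2 -306. ] z 203.3
428 11 l [-327.4 -320.7] z 192.9
431 53 l [-330.  -319.1] z 191.6
434 58 l [-330.3 -318.9] z 191.8
437 55 l [-329.8 -319.1] z 192.1
440 54 l [-330.2 -319.5] z 192.3
443 53 l [-330.1 -319.5] z 192.4
446 54 l [-330.4 -319.4] z 192.6
449 50 l [-330.2 -319.3] z 192.8
452 53 l [-330.  -319.2] z 193.1
455 52 l [-330.1 -319.4] z 192.7
458 116 l [-332.5 -316.2] z 196.2
461 116 l [-333.4 -315.8] z 197.0
464 950 l [-345.2 -303.5] z 209.0
467 311 l [-344.8 -303.3] z 211.0
470 204 l [-344.8 -304. ] z 211.1
473 197 l [-343.8 -303.9] z 211.0
[ 0.59606488  0.32554922 -0.18179179]
```

```bash
python3 -c "
from workcell import order
print(order.hand_in())"
```

```text
the job is handed in; nothing more can be done
None
```

The pin is fully home in the tilt stop's bush: collar against the quadrant, button sprung right out, robot clear. I handed the job in at about 30 s, and the highest push I read on the stand was about 11 N.

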